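Lid a sample jar in the bench lever press and hold it pressed

TASK

A jar stands in the small bench press, waiting for its lid, which has to be kept under pressure while its liner bonds. With the safety catch still on, push the lid feeder's plunger (low on the right of the press) once, all the way in, so that one lid drops flat into the jar's mouth, and let the plunger spring back; then flip the safety catch (black thumb tab on the left) over to the front so that its prop no longer blocks the lever, and pull the lever down by its black grip until the ram bears firmly on the lid. Finish while holding the lever down like that; do not let it go, and leave the cup, bottle and dish around the press where they stand.

Things in the scene. Friction and masses are not known exactly. Their poses are not given: they have to be found in the camera images.
- press: grey bench lever press, fixed to the worktop (base plate 140 x 172 mm, column and guide arm up to 205 mm high; with the raised lever 300 mm). Origin on the worktop straight below the ram and the jar; its x axis points away from the operator to the column at the back, y to the press's left, z up. The press may stand turned by up to 0.5 rad. All press-frame numbers below are along these axes
- plunger_face (a point): centre of the outer face of the plunger knob (black disc of 26 mm diameter, 10 mm thick in the rim, on an 8 mm rod), on the right side of the press, 70 mm above the worktop; its axes are those of the press. At rest it lies at x 0, y -166 mm of the press; it is pushed along the press's +y. The worktop below it is free
- plunger_slide (a joint): travel of the plunger: 0 at rest, 0.0375 m fully in, against a hard stop. A spring returns it: 2.5 N at the start, 5 N fully in, and about 0.3 N friction. Only the last 2 mm of the stroke let the lid drop into the jar's mouth
- jar_mouth (a point): centre of the rim of the amber glass jar on which the lid comes to rest, 62 mm above the worktop, at the bottom of a 34.5 mm hole, 4 mm deep, in the feed deck straight below the ram; its axes are those of the press
- magazine (a point): centre of the open top, 112 mm above the worktop, of the clear square chute that holds the stack of four lids, 36 mm to the right of the jar mouth
- lid_1: the lowest lid in the chute: flat white disc, 30 mm diameter, 7 mm thick, 10 g, origin at the centre of its underside. The plunger's blade pushes it along the deck to the jar's mouth
- lid_1_center (a point): centre of that lowest lid, half-way up. In the chute it lies 69.5 mm above the worktop, seated in the jar's mouth 65.5 mm
- lid_2_center (a point): centre of the next lid above it (same size), which must stay in the chute
- catch_tab (a point): outer end of the black thumb tab (10 mm thick, 20 mm wide along the press's y) of the catch, left of the press at y +60 mm; 50 mm from the catch's shaft, which lies along the press's y at x -50, z 200 mm of the press. The tab is free for 30 mm to its left, front, back and top; to its right the shaft's strap ends at y +36 mm and the lever takes y -16 to +21 mm
- catch_turn (a joint): angle of the safety catch: 0 is on (tab leans 40 degrees to the back, its prop right under the lever's lug, so that the lever is blocked), 1.4 is off (tab leans 40 degrees to the front), upright at 0.70. It is light (under 1 N) and falls by its own weight to the side to which it leans. Pushing the tab from behind towards the operator flips it
- press_lever: the lever: steel bar, 15 mm wide, with a round black grip across its end. Origin on its pivot at x +42 mm, z 190 mm of the press, the pivot's axis along the press's y
- lever_grip (a point): middle of the black grip: a round bar along the press's y axis, 18 mm diameter and 63 mm long, from the end of the lever out to the right (y -16 to -79 mm of the press); 150 mm from the pivot. At the start it is at x -73, y -46, z 286 mm of the press; with the lever level at x -108, y -46, z 190 mm
- lever_turn (a joint): angle of the lever: 0 raised (40 degrees above level, the grip towards the operator), grows as it is pulled down; level at 0.70. With a lid in the jar's mouth the ram meets the lid at about 0.66; the stop without a lid is at 0.80. A spring returns it: about 3.5 N at the grip when raised, about 5.5 N near the lid. With the catch on, it is blocked after about 0.015 rad
- press_ram: the ram: upright steel rod with a round foot of 26 mm diameter, moved down by the lever; origin at the centre of the foot's underside, 102 mm above the worktop when raised. The ram presses on the lid with about 3 times the force that is put on the grip beyond the spring's
- sample_cup: sample cup with screw lid, 58 mm diameter, 70 mm high, behind the press; origin under its centre. Not to be moved
- dropper_bottle: white dropper bottle, 36 mm diameter, 98 mm high, behind the press; origin under its centre. Not to be moved
- petri: closed petri dish, 93 mm diameter, 17 mm high, left of the press; origin under its centre. Not to be moved

How it is judged (in metres and radians):
On the way, in this order (a step that is already met when the one before it is completed fails the run):
1. one lid has been fed and lies flat in the jar's mouth, the plunger has sprung back, the catch is still on (horizontal distance between lid_1_center and jar_mouth below 0.004 m and z of lid_1_center in the frame of jar_mouth below 0.0055 m and value of joint plunger_slide below 0.008 m and value of joint catch_turn below 0.5 rad and value of joint lever_turn below 0.1 rad), for 0.2 s.
2. the safety catch is flipped off, the lever still up (horizontal distance between lid_1_center and jar_mouth below 0.004 m and z of lid_1_center in the frame of jar_mouth below 0.0055 m and value of joint catch_turn above 1 rad and value of joint lever_turn below 0.3 rad), for 0.1 s.
3. the lever is pulled down and the ram bears on the lid (horizontal distance between lid_1_center and jar_mouth below 0.004 m and z of lid_1_center in the frame of jar_mouth below 0.0055 m and value of joint lever_turn above 0.58 rad and contact force between press_ram and lid_1 above 10 N and contact force between the fingers and press_lever above 2 N), for 0.2 s.
At the end, for the whole second after the job is handed in: fingers hold the lever down (over 0.58 rad, over 2 N) and the ram presses the fed lid with over 10 N; the lid lies in the jar's mouth (4 mm off centre, 2 mm in height at most); plunger back out within 8 mm; catch off (over 1.0 rad); the next lid still in the chute (all of step 3 and value of joint plunger_slide below 0.008 m and horizontal distance between lid_2_center and magazine below 0.006 m and value of joint catch_turn above 1 rad); the arm keeps its last pose, push and grip.
It fails at once if the sample cup is moved (distance of sample_cup from where it was at the start of the episode above 0.03 m).
It fails at once if the dropper bottle is moved (distance of dropper_bottle from where it was at the start of the episode above 0.03 m).
It fails at once if the petri dish is moved (distance of petri from where it was at the start of the episode above 0.03 m).
It also fails if it takes over 61 s, if anything falls off the work surface, if the arm or the gripper's body presses on something with over 40 N, if the wrist force passes 120 N, or if a joint passes its speed limit or range.

ROBOT

A 6-joint arm with a two-finger parallel gripper is mounted at the origin on a cart in front of the work surface, level with it; the furniture and walls round the work are solid. World frame = base frame: x ahead of the robot, y to its left, z up, the work surface at z = 0. Lengths are in m, angles in degrees, forces in N, time in s.
With the tool pointing down it reaches from about 0.25 to 0.725 m from the base axis. Payload 9.7 kg.
Tool frame: the origin (TCP) lies midway between the tips of the shut fingers; the grasp point (between the pads) lies bot.grasp_offset behind it (bot.grasp_offset is the distance from the TCP to the grasp point, in m); x points along the fingers, y is the direction in which the jaws open and shut, and the axes are right-handed (so a half turn about x gives the same grasp; the last joint's range is limited). The gripper opens to 85 mm and grips with 20 to 120 N. Pads are 22 mm wide; open, the fingers measure 114 mm over their backs; the gripper's body (76 mm by 85 mm) begins 54 mm behind the grasp point. The pads swing forward as they close: fully open they stand 13 mm farther back than shut.
Start: joints at [-65.317, 4.979, 10.078, 95.1, 0, 90], TCP at [0.23, -0.5, 0.231] pointing down, gripper open.
Joint ranges: [-179.16, 179.16], [-48.56, 103.87], [-65.8, 70.77], [-126.05, 130.52], [-82.76, 87.17], [-180, 180]. Speed limits (degrees/s): [127.2, 127.2, 147.25, 180, 180, 180].

INTERFACE

Orientations are given as [roll, pitch, yaw] about the fixed x, y, z axes, in that order (R = Rz(yaw) Ry(pitch) Rx(roll)).
In Python, from workcell import status, camera, bot gives the robot as it stands.
- The arm moves only by the shell command python3 -m jog 'ROWS' [OPENING] [FORCE]. ROWS is text: rows parted by semicolons, each of 4 numbers parted by spaces: the shift along the tool's x, y, z in mm, then the turn about the tool's x in degrees. A call has exactly 8 rows; each row is the pose to reach, as a shift and turn from the pose commanded when the call began, along the tool's axes at that moment; what a row does not reach only later rows make up. A row lasts 1/8 s, in which the tool goes at most 62.5 mm and 10.7 degrees, less where a joint would pass 70% of its speed; a pose out of reach is approached as far as the arm can. A call with a gripper value outside its range is refused whole. OPENING is the opening, from 0 (shut) to 1 (fully open), set as the call begins (- or left out, the last holds). The fingers move at their own pace and stop on an object; FORCE is the grip in N (left out, the last holds). Time passes only in rows, so rows that repeat a pose let the fingers close, or fill a call up. It gives the time, the measured TCP pose, the force and the opening at its end, in the units of the state.
- status.get_obs(): the state, without advancing time (a new reading comes with each control period).
- camera(name): name is "scene" or "side" or "wrist"; returns a dict with "color" (400x640x3 uint8, red, green, blue), "vfov" (degrees; the focal length in pixels is half the picture's height over the tangent of half this angle, whatever the lens; pixels are square), "cx", "cy" (the principal point, pixels), "rvec" (rotation vector, rad) and "tvec" (3), from world to camera coordinates, as OpenCV has them. Camera axes: x right, y down, z forward; pixel columns grow to the right and rows downward; lengths in m; the calibration is good to about 2 mm. A picture is of the moment at which its call begins. There is no depth.
- bot.job_done(): hands the job in, once; it reports no verdict.
The state is a dict: "time": time; "q": joint angles; "qd": joint speeds; "joint_efforts": joint torques, N m; "ee_pos": TCP position; "tcp_rot": TCP orientation; "wrist_force": force on the tool from outside, world axes, zero at the start; "torque": the same for the moment, N m; "opening": finger opening in m.
Only numpy, scipy, OpenCV 4.12 (cv2) and the standard library are available. Lean on these libraries where they do the work, as an engineer would, in place of code of your own. Each camera call takes 0.05 s, during which the arm holds its last target. There are 200 camera calls.

## Working session

There is one attempt and no reset: what is moved stays moved. The work goes in short steps, Python scripts to look and compute and a shell command to move; the robot and the scene stay as the last step left them, time stands still between calls to the robot, and variables do not carry over. Pictures are saved under pics/ and viewed, about 8 in all and at most 12, crops included, and the job is handed in when it is done.

```bash
ls; mkdir -p pics
python3 - <<'E'
from workcell import status,camera,bot
import cv2,numpy as np
o=status.get_obs();print({k:np.round(v,3) for k,v in o.items()},bot.grasp_offset)
for n in("scene","side"):
    c=camera(n);cv2.imwrite(f"pics/{n}0.png",c["color"][:,:,::-1])
    print(n,c["vfov"],c["cx"],c["cy"],c["rvec"],c["tvec"])
E
```

```text
pics
{'time': np.float64(0.0), 'q': array([-6.5317e+01,  5.0110e+00,  1.0034e+01,  9.5101e+01,  1.0000e-03,
        9.0002e+01]), 'qd': array([ 0.056, -0.074,  0.009,  0.104,  0.107,  0.051]), 'joint_efforts': array([-4.0000e-03, -5.2038e+01,  4.6481e+01,  1.6000e-02, -0.0000e+00,
        0.0000e+00]), 'ee_pos': array([ 0.23 , -0.5  ,  0.231]), 'tcp_rot': array([-90.796,  89.923, 113.884]), 'wrist_force': array([-1.214,  0.476, -0.195]), 'torque': array([ 0.039,  0.   , -0.007]), 'opening': np.float64(0.085)} 0.0187
scene 46.596073767880014 332.0669961680726 199.8003423510335 [ 0.55429542 -2.48615328  1.43093679] [0.44605562 0.35476342 0.75697157]
side 49.74709159362687 324.51536559065437 200.0130560966314 [ 0.54559009 -2.43685594  1.51663699] [0.45562226 0.33218143 0.84931465]
```

View pics/scene0.png

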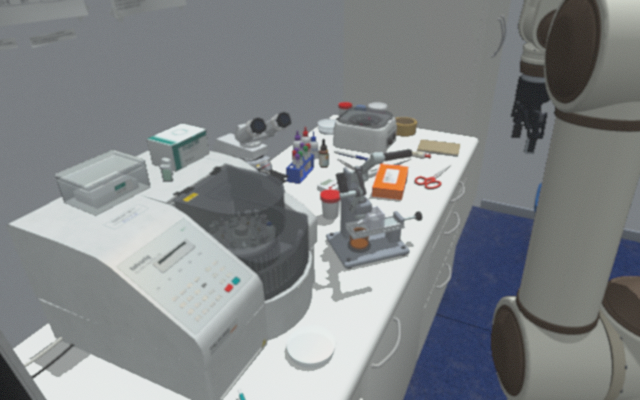

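View pics/side0.png

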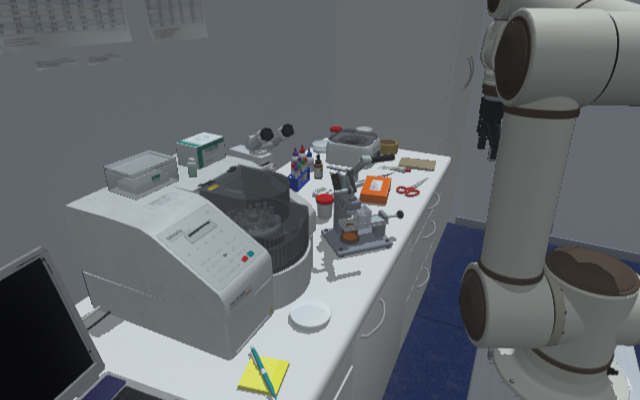

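```bash
python3 - <<'E'
import cv2,numpy as np
a=cv2.imread("pics/scene0.png")[140:270,315:430];b=cv2.imread("pics/side0.png")[145:265,310:415]
f=lambda i:cv2.resize(i,None,fx=4.4,fy=4.4,interpolation=cv2.INTER_CUBIC)
def g(i,x0,y0):
    i=f(i)
    for k in range(0,130,10):
        p=int(k*4.4);
        if p<i.shape[0]: cv2.line(i,(0,p),(6,p),(0,0,255),1); cv2.putText(i,str(y0+k),(7,p+4),0,.33,(0,0,255),1)
        if p<i.shape[1]: cv2.line(i,(p,0),(p,6),(0,0,255),1); cv2.putText(i,str(x0+k),(p-8,16),0,.33,(0,0,255),1)
    return i
A=g(a,315,140);B=g(b,310,145)
cv2.imwrite("pics/cA.png",A);cv2.imwrite("pics/cB.png",B);print(A.shape,B.shape)
E
cat > h.py <<'E'
import numpy as np,cv2
from workcell import status,camera,bot
def P(c,X):
    f=200/np.tan(np.radians(c["vfov"])/2)
    K=np.array([[f,0,c["cx"]],[0,f,c["cy"]],[0,0,1]])
    return cv2.projectPoints(np.array(X,float).reshape(-1,3),np.array(c["rvec"]),np.array(c["tvec"]),K,None)[0][:,0]
def W(pose,X):
    x,y,t=pose;X=np.array(X,float).reshape(-1,3);R=np.array([[np.cos(t),-np.sin(t),0],[np.sin(t),np.cos(t),0],[0,0,1]])
    return X@R.T+[x,y,0]
def cen(c):
    R=cv2.Rodrigues(np.array(c["rvec"]))[0];return -R.T@np.array(c["tvec"])
E
```

```text
(572, 506, 3) (528, 462, 3)
```

View pics/cA.png

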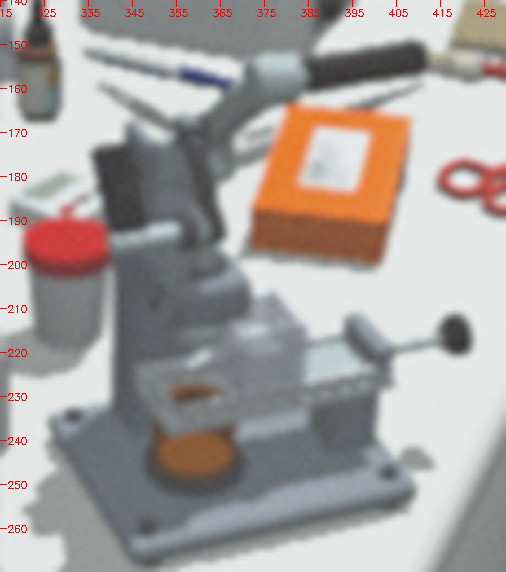

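View pics/cB.png

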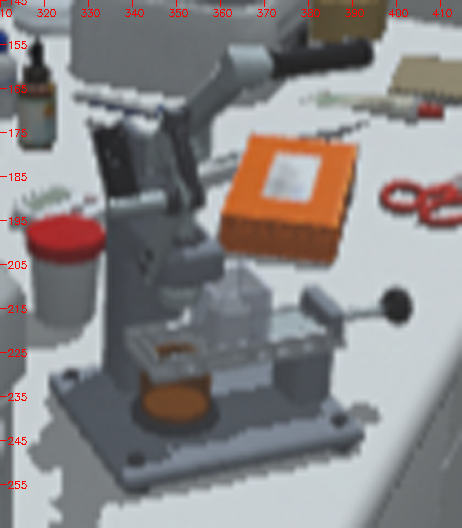

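Run:
```python
from h import *
from scipy.optimize import least_squares
c={n:camera(n) for n in("scene","side")}
for n in c: print(n,cen(c[n]))
X=np.array([[0,-161,70],[-73,-16,286],[-73,-79,286],[-17.9,60,238.3]])/1e3
px={"scene":[[418.4,216.1],[385,157],[411.6,152.7],[340.5,174.1]],"side":[[400,214.5],[372.5,160],[394.1,156.8],[333.9,174.1]]}
def r(p,full=False):
    return np.concatenate([(P(c[n],W(p,X))-px[n]).ravel() for n in c])
s=least_squares(r,[0.5,0,0],loss="soft_l1");print(s.x,np.degrees(s.x[2]));print(r(s.x).reshape(2,4,2).round(1))
np.save("pose.npy",s.x)
for k,v in dict(sc=[345.7,266.4],scb=[326.4,236.6],scr=[408.2,251.8]).items():
    # back-project to z=0
    cc=c["scene"];f=200/np.tan(np.radians(cc["vfov"])/2);R=cv2.Rodrigues(np.array(cc["rvec"]))[0]
    d=R.T@np.array([(v[0]-cc["cx"])/f,(v[1]-cc["cy"])/f,1]);C=cen(cc);w=C-d*C[2]/d[2]
    t=s.x[2];q=w[:2]-s.x[:2];print(k,w.round(3),"press",np.array([[np.cos(t),np.sin(t)],[-np.sin(t),np.cos(t)]])@q)
```

```text
scene [0.19928752 0.6206213  0.68770803]
side [0.16064884 0.75137699 0.66999708]
[ 0.5349739  -0.24445957 -0.75037122] -42.99310380810084
[[[-0.2 -0.6]
  [-0.3  0.5]
  [ 0.   0. ]
  [-0.7 -0.7]]

 [[ 0.2 -0.1]
  [-0.1  0.4]
  [ 0.5  0.4]
  [ 1.   0.2]]]
sc [ 0.542 -0.181  0.   ] press [-0.03808551  0.05172953]
scb [ 0.638 -0.273  0.   ] press [0.09421328 0.04938691]
scr [ 0.426 -0.299  0.   ] press [-0.04284861 -0.11429937]
```

```bash
cat >> h.py <<'E'
from scipy.spatial.transform import Rotation as Ro
def tool():
    o=status.get_obs();return o,Ro.from_euler("xyz",o["tcp_rot"],degrees=True).as_matrix()
pose=np.load("pose.npy") if __import__("os").path.exists("pose.npy") else None
def go(pts,flip=None):
    """pts in press frame (mm) for TCP -> shift rows in tool axes now, plus turn to put tool y along press x"""
    o,R=tool();t=pose[2];px=np.array([np.cos(t),np.sin(t),0])
    a=np.degrees(np.arctan2(px@R[:,2],px@R[:,1]));a2=a-180*np.sign(a)
    print("t",o["time"],"turns",a.round(1),a2.round(1),"F",np.round(o["wrist_force"],1),"open",o["opening"].round(4))
    pr=np.array([[np.cos(t),np.sin(t),0],[-np.sin(t),np.cos(t),0],[0,0,1]])
    print("press TCP",(pr@(o["ee_pos"]-[pose[0],pose[1],0])*1e3).round(1),"Fpress",(pr@o["wrist_force"]).round(2),"q",np.round(o["q"],0))
    for p in pts: print(p,"->",(R.T@(W(pose,np.array(p)/1e3)[0]-o["ee_pos"])*1e3).round(1))
E
python3 - <<'E'
from h import *
o,R=tool();print(R.round(3))
go([(0,-205,231),(0,-205,55),(0,-185,55)])
E
```

```text
[[-0.     0.418 -0.909]
 [ 0.001 -0.909 -0.418]
 [-1.    -0.001  0.   ]]Traceback (most recent call last):
  File "<stdin>", line 3, in <module>
  File "h.py", line 20, in go
    print("t",o["time"],"turns",a.round(1),a2.round(1),"F",np.round(o["wrist_force"],1),"open",o["opening"].round(4))
                                                                                               ^^^^^^^^^^^^^^^^^^
AttributeError: 'float' object has no attribute 'round'
```

```bash
sed -i 's/o\["opening"\].round(4)/round(float(o["opening"]),4)/' h.py
python3 - <<'E'
from h import *
go([(0,-205,231),(0,-205,55),(0,-185,55)])
E
```

```text
t 0.2 turns -22.3 157.7 F [ 0.2  0.5 -0.8] open 0.0857
press TCP [ -49.4 -394.9  230.8] Fpress [-0.19  0.44 -0.79] q [-65.   5.  10.  95.  -0.  90.]
(0, -205, 231) -> [  -0.2  -26.5 -194.4]
(0, -205, 55) -> [ 175.8  -26.3 -194.4]
(0, -185, 55) -> [ 175.8  -33.9 -212.9]
```

```bash
python3 -m jog '0 -7 -48 -6; 0 -13 -97 -12; 0 -20 -146 -18; 0 -26 -194 -22; 50 -26 -194 -22.3; 100 -26 -194 -22.3; 150 -26 -194 -22.3; 150 -26 -194 -22.3' 0 60
python3 - <<'E'
from h import *
go([(0,-205,55),(0,-180,55)])
E
```

```text
time: 1.2
ee_pos: [0.3933, -0.3932, 0.0776]
tcp_rot: [-92.3, 89.6, 134.6]
wrist_force: [0.8, 0.7, -0.0]
opening: 0.0003
t 1.2 turns -0.0 180.0 F [ 0.8  0.7 -0. ] open 0.0003
press TCP [  -2.2 -205.4   77.6] Fpress [ 0.07  1.08 -0.01] q [-45.   6.  -6.  79.   0.  88.]
(0, -205, 55) -> [22.6  2.4 -0.4]
(0, -180, 55) -> [ 22.6   2.4 -25.4]
```

```bash
python3 -m jog '12 1 0; 22 2 0; 22 2 -6; 22 2 -12; 22 2 -18; 22 2 -22; 22 2 -22; 22 2 -22' 2>&1 | head -3;  python3 -m jog '12 1 0 0; 22 2 0 0; 22 2 -6 0; 22 2 -12 0; 22 2 -18 0; 22 2 -22 0; 22 2 -22 0; 22 2 -22 0'
python3 - <<'E'
from h import *
go([(0,-180,55)])
a=camera("scene")["color"][120:270,310:470,::-1];b=camera("wrist")["color"][:,:,::-1]
a=cv2.resize(a,None,fx=2.6,fy=2.6,interpolation=cv2.INTER_CUBIC);b=cv2.resize(b,None,fx=.6,fy=.6)
o=np.zeros((390,800,3),np.uint8);o[:a.shape[0],:a.shape[1]]=a;o[:240,416:800]=b;cv2.imwrite("pics/p1.png",o)
E
```

```text
invalid input
time: 2.2
ee_pos: [0.4115, -0.3804, 0.0593]
tcp_rot: [20.2, 90.0, -112.8]
wrist_force: [0.3, 0.8, -0.1]
opening: -0.0001
t 2.2 turns -0.0 180.0 F [ 0.3  0.8 -0.1] open -0.0001
press TCP [   2.4 -183.6   59.3] Fpress [-0.34  0.79 -0.08] q [-43.   7.  -7.  76.  -0.  90.]
(0, -180, 55) -> [ 4.3 -2.4 -3.6]
```

View pics/p1.png

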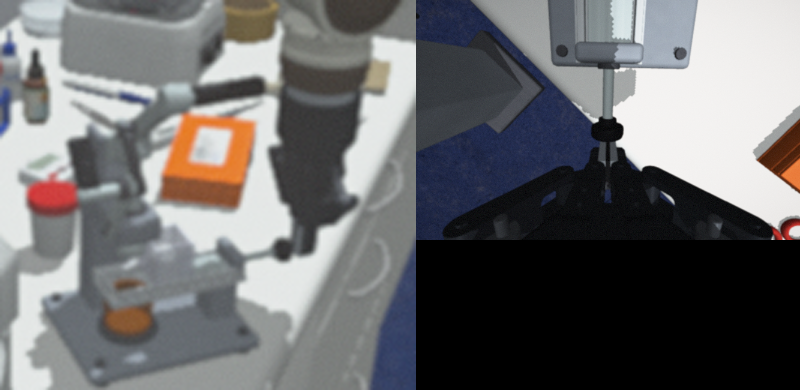

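The shut fingers (wrist image about x=608) are in line with the knob (about x=607) and just outside its face, so I can push now.

```bash
python3 -m jog '3 -1 -5 0; 4 -1 -10 0; 4 -1 -15 0; 4 -1 -20 0; 4 -1 -25 0; 4 -1 -30 0; 4 -1 -35 0; 4 -1 -36 0'
python3 - <<'E'
from h import *
go([(0,-139.5,55)])
E
```

```text
time: 3.3
ee_pos: [0.4358, -0.3535, 0.0553]
tcp_rot: [56.3, 89.9, -76.8]
wrist_force: [-0.6, -7.0, -0.5]
opening: 0.0
t 3.3 turns -0.0 180.0 F [-0.6 -7.  -0.5] open 0.0
press TCP [   1.8 -147.4   55.3] Fpress [ 4.37 -5.54 -0.47] q [-39.   7.  -8.  76.  -0.  94.]
(0, -139.5, 55) -> [ 0.3 -1.8 -7.9]
```

```bash
python3 -m jog '0 0 -2 0; 0 0 -4 0; 0 0 -5 0; 0 0 -6 0; 0 0 -7 0; 0 0 -8 0; 0 0 -8 0; 0 0 -8 0'
python3 - <<'E'
from h import *
go([(0,-139.5,55)])
E
```

```text
time: 4.3
ee_pos: [0.4411, -0.348, 0.0553]
tcp_rot: [58.9, 89.9, -74.1]
wrist_force: [-1.5, -6.1, -0.8]
opening: -0.0002
t 4.3 turns -0.0 180.0 F [-1.5 -6.1 -0.8] open -0.0002
press TCP [   2.  -139.7   55.3] Fpress [ 3.09 -5.51 -0.85] q [-38.   7.  -7.  76.  -0.  95.]
(0, -139.5, 55) -> [ 0.3 -2.  -0.2]
```

```bash
python3 -m jog '0 0 -1 0; 0 0 -1 0; 0 0 -2 0; 0 0 -2 0; 0 0 -2 0; 0 0 -3 0; 0 0 -3 0; 0 0 -3 0'
python3 - <<'E'
from h import *
go([])
a=camera("scene")["color"][190:270,310:430,::-1];b=camera("wrist")["color"][:,:,::-1]
a=cv2.resize(a,None,fx=4,fy=4,interpolation=cv2.INTER_CUBIC);b=cv2.resize(b[:240,240:400],None,fx=2,fy=2)
o=np.zeros((480,800,3),np.uint8);o[:a.shape[0],:a.shape[1]]=a;o[:480,480:800]=b;cv2.imwrite("pics/p2.png",o)
E
```

```text
time: 5.3
ee_pos: [0.4413, -0.3478, 0.0554]
tcp_rot: [9.6, 89.7, -123.6]
wrist_force: [-10.4, -17.5, 0.5]
opening: 0.0001
t 5.3 turns -0.2 179.8 F [-10.4 -17.5   0.5] open 0.0001
press TCP [   1.9 -139.5   55.4] Fpress [  4.35 -19.89   0.49] q [-38.   7.  -7.  76.  -0.  95.]
```

View pics/p2.png

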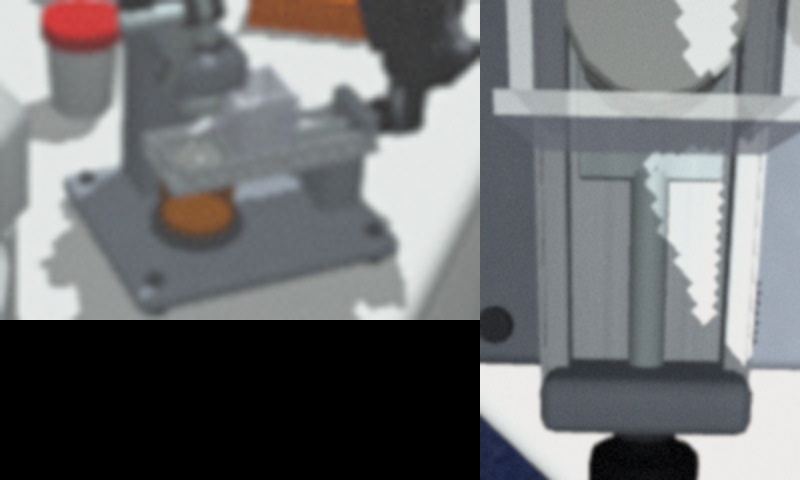

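The force rose to 20 N with no further travel at y=-139.5, so this is the hard stop. The scene crop shows a white lid in the jar mouth (crop 200,155) and the knob right against its block. I'll retract now.

```bash
python3 -m jog '0 0 5 0; 0 0 12 0; 0 0 20 0; 0 0 28 0; 0 0 36 0; 0 0 45 0; 0 0 55 0; 0 0 60 0'
python3 - <<'E'
from h import *
go([(20,-205,300),(30,66,310),(30,66,222)])
a=camera("scene")["color"][190:270,310:430,::-1];b=camera("wrist")["color"][:,:,::-1]
a=cv2.resize(a,None,fx=4,fy=4,interpolation=cv2.INTER_CUBIC);b=cv2.resize(b[:240,240:400],None,fx=2,fy=2)
o=np.zeros((480,800,3),np.uint8);o[:a.shape[0],:a.shape[1]]=a;o[:480,480:800]=b;cv2.imwrite("pics/p3.png",o)
E
```

```text
time: 6.4
ee_pos: [0.4015, -0.3895, 0.0552]
tcp_rot: [-131.7, 90.0, 95.3]
wrist_force: [0.7, 0.0, -1.0]
opening: 0.0002
t 6.4 turns -0.0 180.0 F [ 0.7  0.  -1. ] open 0.0002
press TCP [   1.3 -197.1   55.2] Fpress [ 0.48  0.47 -1.03] q [-44.   7.  -8.  76.   0.  89.]
(20, -205, 300) -> [-244.8   18.7    7.8]
(30, 66, 310) -> [-254.7   28.5 -263.2]
(30, 66, 222) -> [-166.7   28.5 -263.2]
```

View pics/p3.png

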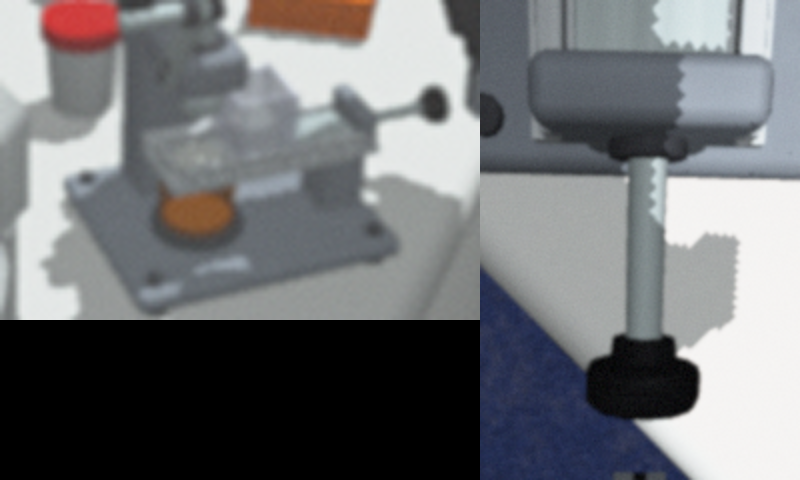

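A white disc stays under the clear deck at the jar mouth (crop 200,155). The knob is back out at its rest place (crop 433,103). Next I'll go up and over to behind the catch tab.

```bash
python3 -m jog '-50 4 0 0; -100 8 0 0; -150 12 0 0; -200 18 0 0; -250 24 -10 0; -270 34 -50 0; -270 34 -100 0; -270 34 -150 0' ; python3 -m jog '0 0 -30 0; 0 2 -60 0; 0 4 -90 0; 0 4 -115 0; 0 4 -115 0; 0 4 -115 0; 0 4 -115 0; 0 4 -115 0'
python3 - <<'E'
from h import *
go([(35,64,320),(35,64,225),(-10,64,225)])
a=camera("scene")["color"][80:270,310:470,::-1];b=camera("wrist")["color"][:,:,::-1]
a=cv2.resize(a,None,fx=2.6,fy=2.6,interpolation=cv2.INTER_CUBIC);b=cv2.resize(b,None,fx=.6,fy=.6)
o=np.zeros((500,800,3),np.uint8);o[:a.shape[0],:a.shape[1]]=a;o[:240,416:800]=b;cv2.imwrite("pics/p4.png",o)
E
```

```text
time: 7.5
ee_pos: [0.5303, -0.3016, 0.3254]
tcp_rot: [135.2, 90.0, 2.1]
wrist_force: [0.0, -0.2, -0.7]
opening: 0.0001
time: 8.5
ee_pos: [0.6101, -0.222, 0.3256]
tcp_rot: [106.4, 90.0, -26.6]
wrist_force: [0.2, -0.2, 0.5]
opening: 0.0001
t 8.5 turns -0.1 179.9 F [ 0.2 -0.2  0.5] open 0.0001
press TCP [ 39.6  67.7 325.6] Fpress [ 0.29 -0.02  0.5 ] q [-20.  25.  45. 110.  -0. 113.]
(35, 64, 320) -> [ 5.6 -4.6  3.7]
(35, 64, 225) -> [100.6  -4.6   3.7]
(-10, 64, 225) -> [100.6 -49.6   3.8]
```

View pics/p4.png

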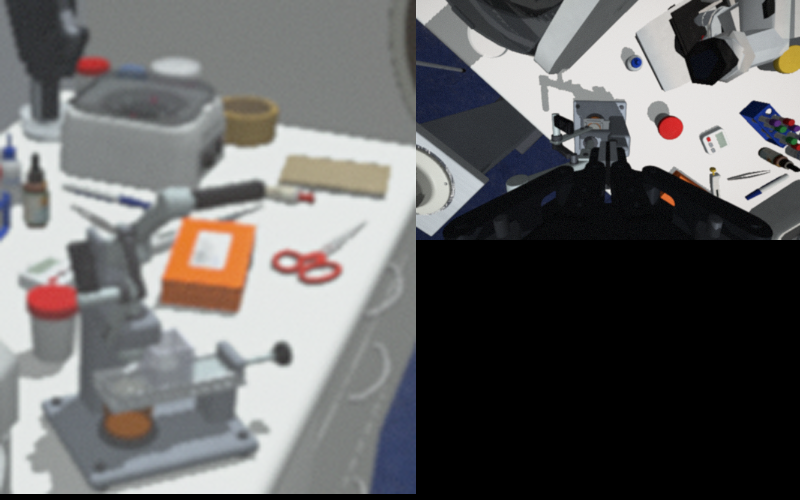

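Run:
```python
from h import *
o,_=tool()
pts={"tcp":o["ee_pos"],"tcp0":[*o["ee_pos"][:2],0]}
for k,v in dict(tab=(-18,60,238),grip=(-73,-46,286),jar=(0,0,62),cornerFL=(-45,52,0),knob=(0,-161,70)).items(): pts[k]=W(pose,np.array(v)/1e3)[0]
for n,(s,x0,y0,ox) in dict(scene=(2.6,310,80,0),wrist=(.6,0,0,416)).items():
    c=camera(n)
    for k,v in pts.items(): q=P(c,v)[0];print(n,k,q.round(1),"crop",((q-[x0,y0])*s+[ox,0]).round(0))
```

```text
scene tcp [326.3 126.3] crop [ 42. 120.]
scene tcp0 [327.4 249.8] crop [ 45. 441.]
scene tab [339.8 173.5] crop [ 78. 243.]
scene grip [397.7 155.2] crop [228. 196.]
scene jar [359.6 231.7] crop [129. 394.]
scene cornerFL [346.8 268.1] crop [ 96. 489.]
scene knob [418.2 215.5] crop [281. 352.]
wrist tcp [321.3 251.7] crop [609. 151.]
wrist tcp0 [320.2 161. ] crop [608.  97.]
wrist tab [250.5 213.3] crop [566. 128.]
wrist grip [173.1 365.5] crop [520. 219.]
wrist jar [293.  214.1] crop [592. 128.]
wrist cornerFL [267.5 171. ] crop [576. 103.]
wrist knob [295.2 312.8] crop [593. 188.]
```

```bash
python3 -m jog '25 -4 2 0; 50 -4 3 0; 75 -4 3 0; 100 -4 3 0; 100 -4 3 0; 100 -10 3 0; 100 -20 3 0; 100 -30 3 0'
python3 - <<'E'
from h import *
go([(-50,64,225)])
E
```

```text
time: 9.7
ee_pos: [0.5862, -0.2026, 0.2262]
tcp_rot: [116.2, 89.9, -16.8]
wrist_force: [-0.6, -0.8, 0.8]
opening: -0.0002
t 9.7 turns -0.0 180.0 F [-0.6 -0.8  0.8] open -0.0002
press TCP [  9.   65.5 226.2] Fpress [ 0.16 -0.98  0.82] q [-19.  15.  21.  96.   0. 114.]
(-50, 64, 225) -> [  1.2 -59.    1.6]
```

```bash
python3 -m jog '0 -8 0 0; 0 -16 0 0; 0 -24 0 0; 0 -32 0 0; 0 -40 0 0; 0 -48 0 0; 0 -55 0 0; 0 -58 0 0'
python3 - <<'E'
from h import *
go([(-30,66,330),(-80,-50,345)])
a=camera("scene")["color"][140:240,310:430,::-1];b=camera("wrist")["color"][:,:,::-1]
a=cv2.resize(a,None,fx=4,fy=4,interpolation=cv2.INTER_CUBIC);b=cv2.resize(b[160:360,200:360],None,fx=2,fy=2)
o=np.zeros((400,800,3),np.uint8);o[:a.shape[0],:a.shape[1]]=a;o[:400,480:800]=b;cv2.imwrite("pics/p5.png",o)
E
```

```text
time: 10.7
ee_pos: [0.5437, -0.1631, 0.225]
tcp_rot: [-66.7, 90.0, 160.3]
wrist_force: [0.5, -0.4, 0.2]
opening: 0.0001
t 10.7 turns -0.0 180.0 F [ 0.5 -0.4  0.2] open 0.0001
press TCP [-49.   65.5 225. ] Fpress [0.6  0.03 0.24] q [-17.   7.  12.  95.   0. 116.]
(-30, 66, 330) -> [-105.    19.    -0.5]
(-80, -50, 345) -> [-119.9  -31.   115.5]
```

View pics/p5.png

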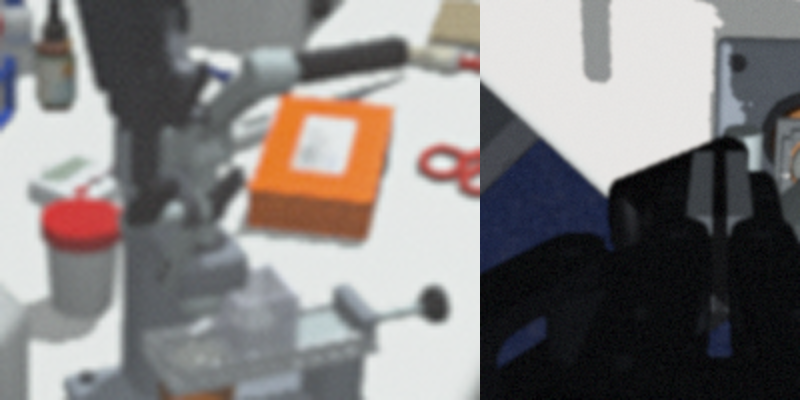

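The tab (wrist crop 610-700, 150-200) has tipped over to the front ahead of the fingers, and the prop has swung out (scene crop 225,190). Next I'll go up, across to above the grip, and open.

```bash
python3 -m jog '-35 6 0 0; -75 6 0 0; -115 6 0 0; -125 0 30 0; -125 -10 65 0; -125 -20 100 0; -125 -24 115 0; -125 -24 115 0' 1 60
python3 - <<'E'
from h import *
go([(-73,-50,267)])
b=[]
for n,(x0,y0,x1,y1) in dict(scene=(310,130,430,230),wrist=(120,150,440,400)).items():
    c=camera(n);i=c["color"][:,:,::-1].copy()
    if n=="wrist": 
        for v in [(-73,-16,286),(-73,-79,286),(-82,60,238)]:
            q=P(c,W(pose,np.array(v)/1e3))[0];cv2.drawMarker(i,tuple(int(t) for t in q),(0,255,0),0,6)
    b.append(cv2.resize(i[y0:y1,x0:x1],(400,int(400*(y1-y0)/(x1-x0))),interpolation=cv2.INTER_CUBIC))
o=np.zeros((340,800,3),np.uint8)
for k in(0,1):o[:b[k].shape[0],400*k:400*k+400]=b[k]
cv2.imwrite("pics/p6.png",o)
E
```

```text
time: 11.8
ee_pos: [0.4479, -0.2317, 0.3506]
tcp_rot: [118.7, 90.0, -14.4]
wrist_force: [0.4, 0.2, 0.4]
opening: 0.0853
t 11.8 turns -0.1 179.9 F [0.4 0.2 0.4] open 0.0853
press TCP [-72.4 -50.  350.6] Fpress [0.1  0.41 0.42] q [-27.   3.  22. 109.   0. 106.]
(-73, -50, 267) -> [83.6 -0.7  0. ]
```

View pics/p6.png

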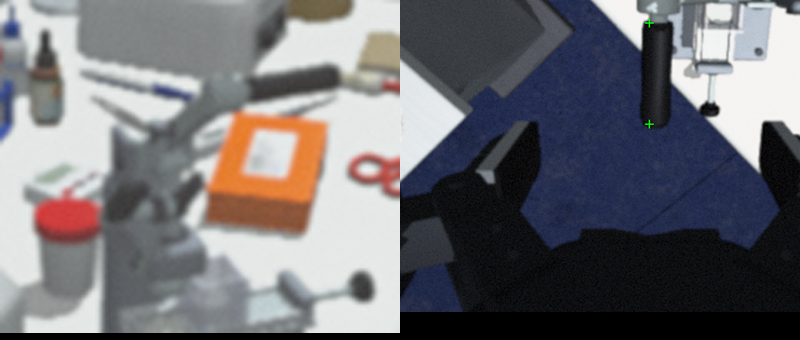

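The catch now leans to the front. The grip is at wrist crop x≈656, about 3–4 mm to the back of the prediction (649), so I'll descend with a 3 mm shift and close.

```bash
python3 -m jog '25 3 0 0; 50 3 0 0; 75 3 0 0; 84 3 0 0; 84 3 0 0; 84 3 0 0; 84 3 0 0; 84 3 0 0' ; python3 -m jog '0 0 0 0; 0 0 0 0; 0 0 0 0; 0 0 0 0; 0 0 0 0; 0 0 0 0; 0 0 0 0; 0 0 0 0' 0 60
python3 - <<'E'
from h import *
go([])
a0=np.radians(40)
o,R=tool()
for l in (.1,.2,.3,.4,.5,.6,.66,.7):
    a=a0-l;print(l,"dx",round(-150*(np.cos(a)-np.cos(a0)),1),"dz",round(150*(np.sin(a)-np.sin(a0)),1))
E
```

```text
time: 12.9
ee_pos: [0.4505, -0.2334, 0.2668]
tcp_rot: [107.6, 90.0, -25.4]
wrist_force: [-0.3, 0.4, 0.0]
opening: 0.0857
time: 13.9
ee_pos: [0.4507, -0.2337, 0.2662]
tcp_rot: [87.4, 90.0, -45.7]
wrist_force: [4.6, -3.6, -1.3]
opening: 0.0171
t 13.9 turns -0.0 180.0 F [ 4.6 -3.6 -1.3] open 0.0171
press TCP [-69.  -49.6 266.2] Fpress [ 5.8   0.55 -1.34] q [-27.   0.   9.  99.  -0. 106.]
0.1 dx -9.1 dz -12.0
0.2 dx -16.9 dz -24.8
0.3 dx -23.4 dz -38.3
0.4 dx -28.5 dz -52.4
0.5 dx -32.2 dz -66.9
0.6 dx -34.4 dz -81.7
0.66 dx -35.0 dz -90.7
0.7 dx -35.1 dz -96.7
```

```bash
python3 -m jog '6 -5 0 0; 12 -9 0 0; 18 -13 0 0; 25 -17 0 0; 32 -20 0 0; 38 -23 0 0; 45 -26 0 0; 52 -28.5 0 0'
python3 - <<'E'
from h import *
go([])
E
```

```text
time: 14.9
ee_pos: [0.4313, -0.2148, 0.2159]
tcp_rot: [105.3, 89.6, -27.7]
wrist_force: [9.2, -5.5, 7.3]
opening: 0.0174
t 14.9 turns -0.1 179.9 F [ 9.2 -5.5  7.3] open 0.0174
press TCP [-96.  -49.  215.9] Fpress [10.45  2.28  7.31] q [-26.  -5.  -2.  93.  -0. 107.]
```

```bash
python3 -m jog '6 -1 0 0; 12 -1.5 0 0; 18 -2 0 0; 24 -3 0 0; 29 -4 0 0; 33 -4 0 0; 35 -4 0 0; 35 -4 0 0'
python3 - <<'E'
from h import *
go([])
E
```

```text
time: 15.9
ee_pos: [0.4265, -0.2102, 0.1807]
tcp_rot: [171.0, 89.9, 38.0]
wrist_force: [-4.2, 7.8, 11.2]
opening: 0.0174
t 15.9 turns -0.0 180.0 F [-4.2  7.8 11.2] open 0.0174
press TCP [-102.7  -49.   180.7] Fpress [-8.37  2.87 11.16] q [-26.  -6.  -6.  90.   0. 107.]
```

```bash
python3 -m jog '1 -1 0 0; 2 -1 0 0; 3 -1.5 0 0; 4 -1.5 0 0; 5 -1.5 0 0; 5 -1.5 0 0; 5 -1.5 0 0; 5 -1.5 0 0'
python3 - <<'E'
from h import *
go([])
E
```

```text
time: 16.9
ee_pos: [0.4262, -0.2099, 0.1758]
tcp_rot: [128.5, 89.8, -4.5]
wrist_force: [0.9, 3.1, 7.3]
opening: 0.017
t 16.9 turns -0.0 180.0 F [0.9 3.1 7.3] open 0.017
press TCP [-103.1  -48.9  175.8] Fpress [-1.39  2.88  7.28] q [-26.  -6.  -7.  89.   0. 107.]
```

```bash
python3 -m jog '1 0 0 0; 2 0 0 0; 2 0 0 0; 3 0 0 0; 3 0 0 0; 3 0 0 0; 3 0 0 0; 3 0 0 0'
python3 - <<'E'
from h import *
go([])
E
```

```text
time: 17.9
ee_pos: [0.4262, -0.2099, 0.1731]
tcp_rot: [127.2, 89.8, -5.8]
wrist_force: [-0.8, 2.9, 10.5]
opening: 0.0171
t 17.9 turns -0.0 180.0 F [-0.8  2.9 10.5] open 0.0171
press TCP [-103.2  -48.9  173.1] Fpress [-2.54  1.53 10.52] q [-26.  -6.  -7.  89.   0. 107.]
```

```bash
python3 -m jog '1 0 0 0; 1 0 0 0; 1 0 0 0; 2 0 0 0; 2 0 0 0; 2 0 0 0; 2 0 0 0; 2 0 0 0'
python3 - <<'E'
from h import *
go([])
E
```

```text
time: 18.9
ee_pos: [0.4261, -0.2098, 0.1718]
tcp_rot: [126.2, 89.8, -6.9]
wrist_force: [-2.4, 3.5, 16.3]
opening: 0.0172
t 18.9 turns -0.0 180.0 F [-2.4  3.5 16.3] open 0.0172
press TCP [-103.2  -48.9  171.8] Fpress [-4.11  0.9  16.28] q [-26.  -6.  -8.  88.   0. 107.]
```

```bash
python3 -m jog '1 0 0 0; 1 0 0 0; 1 0 0 0; 1 0 0 0; 1 0 0 0; 1 0 0 0; 1 0 0 0; 1 0 0 0'
python3 - <<'E'
from h import *
go([])
a=camera("scene")["color"][140:270,310:430,::-1];b=camera("side")["color"][140:260,300:420,::-1]
o=np.zeros((440,800,3),np.uint8)
for k,i in enumerate((a,b)):
    i=cv2.resize(i,None,fx=3.33,fy=3.33,interpolation=cv2.INTER_CUBIC);o[:i.shape[0],400*k:400*k+i.shape[1]]=i
cv2.imwrite("pics/p7.png",o)
E
```

```text
time: 19.9
ee_pos: [0.4261, -0.2098, 0.1714]
tcp_rot: [123.0, 89.8, -10.0]
wrist_force: [-3.6, 5.4, 21.7]
opening: 0.0172
t 19.9 turns -0.0 180.0 F [-3.6  5.4 21.7] open 0.0172
press TCP [-103.2  -48.9  171.4] Fpress [-6.31  1.5  21.72] q [-26.  -6.  -8.  88.   0. 107.]
```

View pics/p7.png

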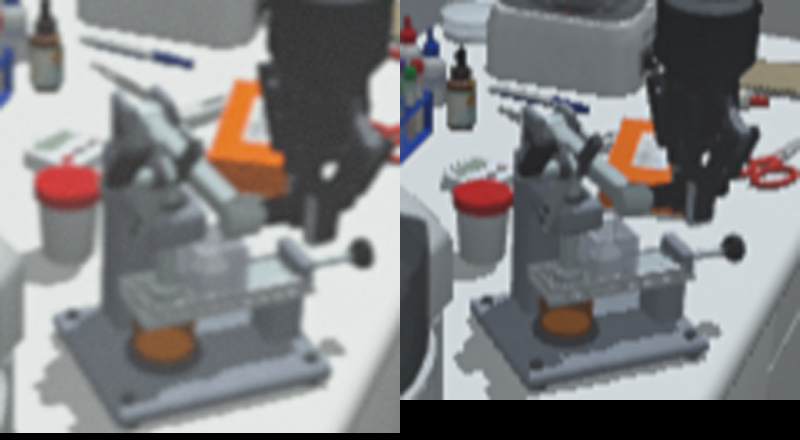

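The lever is about level and the ram foot is down in the deck hole. The plunger is out and the catch tab is to the front. The grip force is 21.7 N and the stiff contact is where the ram should meet the lid, well short of the no-lid stop. I'm handing in.

Run:
```python
from h import *
go([]);print(bot.job_done())
```

```text
t 20.0 turns -0.0 180.0 F [-3.7  4.8 20.2] open 0.017
press TCP [-103.2  -48.9  171.4] Fpress [-5.97  0.96 20.21] q [-26.  -6.  -8.  88.   0. 107.]
the job is handed in; nothing more can be done
None
```

I carried out all three steps and handed the job in at 20.0 s, with the gripper still holding the lever down. Handing in gives no verdict, so what follows comes from my own checks.

- **Press pose:** the press stands at about (0.535, -0.244) m and is turned -43°. I fitted this from the two fixed cameras, and all points agreed to within 1 pixel.
- **Lid feed:** I pushed the plunger to its hard stop, where the force rose to 20 N with no further travel, then let it spring back. Pictures showed a white disc in the jar's mouth and the knob back out.
- **Catch:** I flipped it to the front, and pictures showed the tab and prop over.
- **Lever:** I gripped it (opening 17 mm) and pulled it down about 95 mm, until it met a stiff contact. By the geometry that is about 0.66–0.69 rad, where the ram should meet a lid and short of the no-lid stop at 0.80. At the end the upward force on the grip was about 20 N, so the ram should be pressing with roughly 40 N.

**Checks that disagreed or were indirect:**
- The grip stood 3–4 mm farther back than the pose fit predicted, so I shifted the grasp by 3 mm.
- One move with badly formed rows was refused before the arm moved.
- While the lever came down there were sideways forces of up to 10 N at the grip, which fell to about 6 N at the end.
- I judged the lid's exact seating and the next lid in the chute only from coarse pictures. The cup stood in place in them. I did not check the bottle and dish separately at the end, but the arm never went near them.

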